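# Set out a plate-streaking station

## Robot

A 6-joint arm with a two-finger parallel gripper is mounted at the origin on a cart in front of the work surface, level with it; the furniture and walls round the work are solid. World frame = base frame: x ahead of the robot, y to its left, z up, the work surface at z = 0. Lengths are in m, angles in degrees, forces in N, time in s.
With the tool pointing down it reaches from about 0.35 to 0.875 m from the base axis. Payload 4.2 kg.
Tool frame: the origin (TCP) lies midway between the tips of the shut fingers; the grasp point (between the pads) lies 19 mm behind it; z points along the fingers, y is the line along which they close (so a half turn about z gives the same grasp; the last joint's range is limited). The gripper opens to 87 mm and grips with 3 to 60 N. Pads are 19 mm wide; open, the fingers measure 117 mm over their backs; the gripper's body (75 mm by 190 mm) begins 51 mm behind the grasp point.
Start: joints at [-50.615, 22.042, 0.453, 0, -68.411, -14.817], TCP at [0.26, -0.568, 0.223] pointing down, gripper open.
Joint ranges: [-179.83, 179.83], [-69.29, 118.12], [-61.27, 80.66], [-181.25, 117.63], [-171.15, -9.14], [-177.46, 177.46]. Speed limits (degrees/s): [159.86, 159.86, 180, 180, 180, 180].

## Interface

Orientations are given as a 3x3 rotation matrix whose columns are the frame's x, y, z axes.
In Python, from station import r, cams gives the robot as it stands.
- The arm moves only by the tool play_rows, never from a script. Its argument "commands" is text: rows parted by semicolons, each of 6 numbers parted by spaces: the shift along the world's x, y, z normalised to -1 to 1, where 1 is 30 mm, then the turn, a rotation vector about the world's x, y, z normalised to -1 to 1, where 1 is 0.15 rad. A call has 1 to 20 rows; each row shifts and turns the commanded pose from where the row before left it; what a row does not reach is not made up. A row lasts 1/10 s, in which the tool goes at most 50 mm and 8.59 degrees, less where a joint would pass 70% of its speed; a pose out of reach is approached as far as the arm can. A call with a number of a shift or a turn outside -1 to 1 is refused whole. A call with a gripper value outside its range is refused whole. "grip" is the finger opening in mm, from 0 to 87, set as the call begins (left out, the last holds). The fingers move at their own pace and stop on an object; the grip force is fixed at half the most. Time passes only in rows, so rows that do not move let the fingers close. It gives the time, the measured TCP pose, the force, the opening and the grip force at its end, in the units of the state.
- r.sense(): the state, without advancing time (a new reading comes with each control period).
- cams.capture(name): name is "side" or "top"; returns (picture, depth): 420x560x3 uint8, blue, green, red; 420x560 float32, m along the optical axis (not along the pixel's ray), 0 where there is no reading.
- cams.camera_info(name): a dict with "mtx" (3x3 intrinsics, pixels), "k1" (the pictures are not rectified: a ray, as slopes to the right and down, at radius r is drawn at 1 + k1 r^2 times it, then the intrinsics apply), "R" (3x3) and "t" (3): a world point X has camera coordinates R X + t. Camera axes: x right, y down, z forward; pixel columns grow to the right and rows downward; lengths in m; the calibration is good to about 2 mm. A picture is of the moment at which its call begins. camera_info takes no time and is no camera call.
- r.finish_job(): hands the job in; it is judged then, once.
The state is a dict: "time_s": time; "joints": joint angles; "joint_velocities": joint speeds; "effort": joint torques, N m; "tcp_pos": TCP position; "ee_rot": TCP orientation; "wrist_force": force on the tool from outside, world axes, zero at the start; "moment": the same for the moment, N m; "gripper_width": opening from 0.0 (shut) to 1.0 (fully open); "gripper_force": force on a finger pad.
Only numpy, scipy, OpenCV 4.12 (cv2) and the standard library are available. Lean on these libraries where they do the work, as an engineer would, in place of code of your own. Each camera call takes 0.05 s, during which the arm holds its last target. There are 200 camera calls.

## Task

Set out this bench for streaking plates: stack the three agar dishes from the front of the table in the carrier with the four steel posts in their order of use - the pink selective plate at the bottom, the brown one on it and the cream one, which is streaked first, on top. In the blue rack the bottles go either side of the black-capped vial: the dropper bottle with the sample in the end well nearer the dish carrier, so that drops travel least, and the white-capped stain vial in the other end well. Keep dishes and bottles upright all the time, seat everything fully, and leave the black-capped vial, the beaker and the slide case where they stand.

Things in the scene. Friction and masses are not known exactly. Their poses are not given: they have to be found in the camera images.
- pink_dish_centre (a point): loose petri dish with PINK agar on the front part of the table (a like one against the wall is not meant), round, 60 mm across the wall (64 at the rim), 12 mm from its underside to the face on which a next dish stands, 16 g. The point is on its axis, half-way up (6 mm above its underside). z is up
- brown_dish_centre (a point): petri dish with BROWN agar (the darkest of the three; greyish brown through the clear lid), otherwise the same as the pink one; the point is on its axis, 6 mm above its underside
- cream_dish_centre (a point): petri dish with pale CREAM agar on the front part of the table (a like one against the wall is not meant), otherwise the same as the pink one; the point is on its axis, 6 mm above its underside
- dropper_centre (a point): slim amber dropper bottle on the front part of the table (a like one against the wall is not meant) with a black rubber bulb on a thin neck, 86 mm tall; round body 31 mm across up to 56 mm above its underside, collar 20 mm across to 64 mm, bulb 12 mm above that. 45 g. The point is on its axis, half-way up (43 mm above its underside). Stands loose on the table
- white_vial_centre (a point): small amber stain vial with a WHITE screw cap on the front part of the table, 59 mm tall; round body 25 mm across up to 48 mm, cap 20 mm across. 28 g. The point is on its axis, half-way up (29.5 mm above its underside). Stands loose on the table
- carrier: fixed dish carrier: black foot plate 108 (its x) by 44 mm (its y; 60 at the two ends), upper face 8 mm above the table, four steel posts 55 mm tall, 6 mm thick, at +-37.5 mm in its x and +-14 mm in its y. The dishes stack centred between the posts (7 mm play) and overhang the plate along its y; both y sides are open for fingers closing along its y (30 degrees either way). Origin: centre of its footprint on the table, z up
- rack: fixed blue bottle rack, 52 (its x) by 194 mm (its y), upper face 20 mm above the table; three round wells in a row: the middle at the origin, the end wells 56 mm from it at +y and -y, 36 mm wide, 3 mm chamfer, floor 4 mm above the table. Fingers closing along its x clear the neighbouring bottles. Stands left or right of the carrier. Origin: centre of its footprint on the table, z up
- black_vial_centre (a point): amber vial with a BLACK screw cap, 27 mm wide and 61 mm tall, that already stands in the middle well of the rack (loose) and stays there; the point is on its axis, 30.5 mm above its underside
- beaker: empty clear beaker behind the work (the nearer of two), 57 mm wide, 66 mm tall, that stays there; origin at the centre of its underside
- slide_case: clear slide case with black insert, 83 by 78 mm, 47 mm tall, that stands left of the work and stays there; origin at the centre of its underside
Mind the look-alikes: they are no part of the job. What is shaped like the part that bears white_vial_centre but green or yellow is not meant.

How it is judged (in metres and radians):
At the end, for the whole second after the job is handed in: Dishes level on the carrier in order (pink, brown, cream on top), within 10 mm of its axis, 4 mm of their height; dropper seated in the end well nearer the carrier, white-capped vial in the other (within 8 mm, down to 3 mm), black-capped upright between; all upright (0.12 rad) and at rest (horizontal distance between each of pink_dish_centre, brown_dish_centre, cream_dish_centre and carrier below 0.01 m and z of pink_dish_centre in the frame of carrier between 0.01 and 0.018 m and angle between each of pink_dish_centre, brown_dish_centre, cream_dish_centre, black_vial_centre's own z axis and vertical below 0.12 rad and z of brown_dish_centre in the frame of carrier between 0.022 and 0.03 m and z of cream_dish_centre in the frame of carrier between 0.034 and 0.042 m and ((y of carrier in the frame of rack above 0 m and x of dropper_centre in the frame of rack between -0.008 and 0.008 m and y of dropper_centre in the frame of rack between 0.048 and 0.064 m and z of dropper_centre in the frame of rack between 0.044 and 0.05 m and angle between each of dropper_centre, white_vial_centre's own z axis and vertical below 0.12 rad and x of white_vial_centre in the frame of rack between -0.008 and 0.008 m and y of white_vial_centre in the frame of rack between -0.064 and -0.048 m and z of white_vial_centre in the frame of rack between 0.0305 and 0.0365 m) or (y of carrier in the frame of rack below 0 m and x of dropper_centre in the frame of rack between -0.008 and 0.008 m and y of dropper_centre in the frame of rack between -0.064 and -0.048 m and z of dropper_centre in the frame of rack between 0.044 and 0.05 m and angle between each of dropper_centre, white_vial_centre's own z axis and vertical below 0.12 rad and x of white_vial_centre in the frame of rack between -0.008 and 0.008 m and y of white_vial_centre in the frame of rack between 0.048 and 0.064 m and z of white_vial_centre in the frame of rack between 0.0305 and 0.0365 m)) and horizontal distance between black_vial_centre and rack below 0.008 m and linear speed of each of pink_dish, brown_dish, cream_dish, dropper, white_vial below 0.02 m/s); the robot touches nothing.
It fails at once if a dish or bottle is tipped (more than 0.6 rad) (angle between any of pink_dish_centre, brown_dish_centre, cream_dish_centre, dropper_centre, white_vial_centre's own z axis and vertical above 0.6 rad).
It fails at once if the black-capped vial is lifted or knocked out of its well, or the beaker or slide case is pushed by more than 25 mm or tipped (distance of any of black_vial_centre, beaker, slide_case from where it was at the start of the episode above 0.025 m or angle between any of black_vial_centre, beaker, slide_case's own z axis and vertical above 0.5 rad).
It also fails if it takes over 115 s, if anything falls off the work surface, if the arm or the gripper's body presses on something with over 40 N, if the wrist force passes 120 N, or if a joint passes its speed limit or range.

## Working session

There is one attempt and no reset: what is moved stays moved. The work goes in short steps, Python scripts to look and compute and a tool call to move; the robot and the scene stay as the last step left them, time stands still between calls to the robot, and variables do not carry over. Pictures are saved under pics/ and viewed, at most 14 in all, crops included, and the job is handed in when it is done.

Besides the shell and the picture viewer there is one more tool, called after "Request:" by a JSON object that holds its "name" and its "arguments". play_rows: Moves the arm, as the interface text tells. Scaled input: -1 to 1 covers 30 mm each way for a shift and 0.15 rad each way for a turn. Its arguments: {"type":"object","properties":{"commands":{"type":"string"},"grip":{"type":"number"}},"required":["commands"]}

```bash
mkdir -p pics; cat > h.py <<'E'
import numpy as np, cv2
from station import r, cams
def cap(n):
    im,d=cams.capture(n); np.savez(''+n+'.npz',im=im,d=d); return im,d
def world(n,d):
    c=cams.camera_info(n); K=np.array(c['mtx'],float); R=np.array(c['R']); t=np.array(c['t'])
    h,w=d.shape; u,v=np.meshgrid(np.arange(w),np.arange(h))
    x=(u-K[0,2])/K[0,0]; y=(v-K[1,2])/K[1,1]; k=c['k1']
    a,b=x.copy(),y.copy()
    for _ in range(8):
        s=1+k*(a*a+b*b); a,b=x/s,y/s
    P=np.stack([a*d,b*d,d],-1)
    W=(P-t)@R; W[d==0]=np.nan; return W
E
python3 - <<'E'
from h import *
print(r.sense())
for n in('top','side'):
    im,d=cap(n); cv2.imwrite(f'pics/{n}0.png',cv2.resize(im,(784,588))); c=cams.camera_info(n); print(n,c, -np.array(c['R']).T@c['t'])
E
```

```text
{'time_s': 0.0, 'joints': array([-5.06157051e+01,  2.20887329e+01,  3.78906091e-01, -2.97139294e-02,
       -6.84107814e+01, -1.48163079e+01]), 'joint_velocities': array([ 0.01027834,  0.06507442,  0.04036884,  0.02250159, -0.0714852 ,
       -0.03324703]), 'effort': array([ 1.92990578e-04, -3.90667069e+01,  1.87407911e+01,  4.21994314e+00,
        1.10474924e-02, -1.91772474e-04]), 'tcp_pos': array([ 0.25961925, -0.56785384,  0.22147313]), 'ee_rot': array([[-9.09548055e-01, -4.15597653e-01, -9.62924236e-04],
       [-4.15598762e-01,  9.09546004e-01,  1.93292160e-03],
       [ 7.25062107e-05,  2.15827520e-03, -9.99997668e-01]]), 'wrist_force': array([-0.21499595,  0.34229438,  1.26706453]), 'moment': array([-0.05313016, -0.00802804, -0.01634984]), 'gripper_force': 0.0, 'gripper_width': 0.9987629895943543}
top {'mtx': array([[387.42897724,   0.        , 275.53480394],
       [  0.        , 387.42897724, 206.36975568],
       [  0.        ,   0.        ,   1.        ]]), 'k1': -0.09724339688071443, 'R': array([[ 0.01093572, -0.99991001, -0.00777101],
       [-0.99144074, -0.00983132, -0.13018682],
       [ 0.1300987 ,  0.00912819, -0.99145903]]), 't': array([-0.00843143,  0.56004319,  1.15460202])} [ 0.40512961 -0.01346413  1.21758531]
side {'mtx': array([[458.37508868,   0.        , 278.11923519],
       [  0.        , 458.37508868, 209.40422535],
       [  0.        ,   0.        ,   1.        ]]), 'k1': 0.028443036795399935, 'R': array([[-0.99032064, -0.13840325, -0.01046765],
       [-0.11546384,  0.86333516, -0.49124383],
       [ 0.07702684, -0.48528027, -0.8709592 ]]), 't': array([0.57869048, 0.09996073, 1.14623731])} [0.49633994 0.55003938 1.05348856]
```

View pics/top0.png

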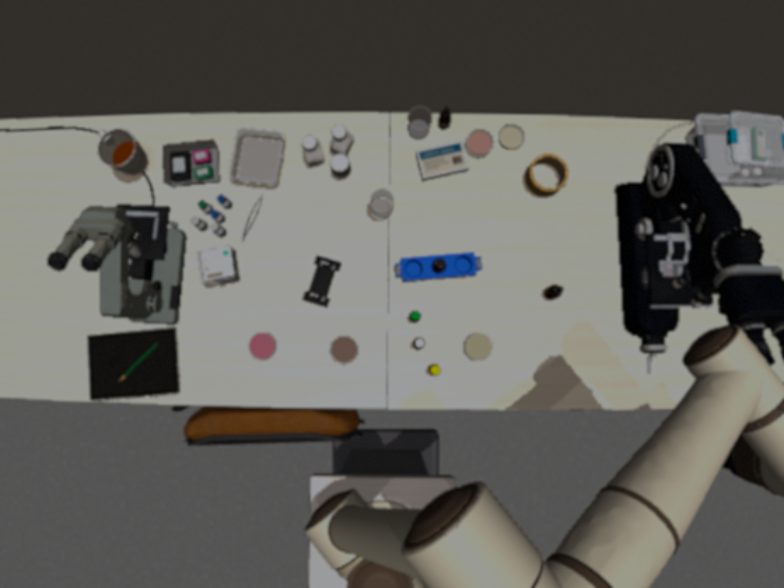

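View pics/side0.png

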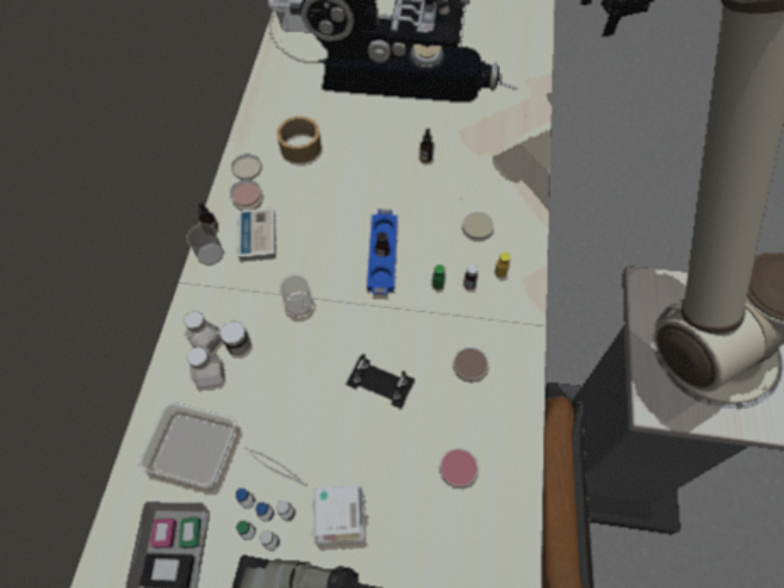

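The top view (784-px picture) shows:
- **Dishes:** pink at (263,346), brown at (344,349) and cream at (478,346). Look-alikes against the wall are at (479,143) and (511,137).
- **Vials:** white cap at (419,343). The look-alikes are green at (414,316), yellow at (434,370), and the white-capped ones at the left rear.
- **Dropper:** at (553,292), with a look-alike by the wall at (445,118).
- **Fixtures:** carrier at (322,281), rack at (438,266), near beaker at (380,205) and slide case at (217,265).

I choose the front ones. The carrier is on the left (+y) of the rack.

```bash
cat >> h.py <<'E'
def plane(n,uv,z):
    c=cams.camera_info(n); K=np.array(c['mtx'],float); R=np.array(c['R']); t=np.array(c['t']); k=c['k1']
    uv=np.atleast_2d(np.array(uv,float)); p=(uv-[K[0,2],K[1,2]])/[K[0,0],K[1,1]]; a=p.copy()
    for _ in range(8): a=p/(1+k*(a**2).sum(1,keepdims=True))
    d=np.c_[a,np.ones(len(a))]@R; o=-R.T@t
    return o+d*((z-o[2])/d[:,2])[:,None]
def project(n,X):
    c=cams.camera_info(n); K=np.array(c['mtx'],float); X=np.atleast_2d(X)
    q=X@np.array(c['R']).T+c['t']; a=q[:,:2]/q[:,2:]; a=a*(1+c['k1']*(a**2).sum(1,keepdims=True))
    return a*[K[0,0],K[1,1]]+[K[0,2],K[1,2]]
E
python3 - <<'E'
from h import *
im={};d={};W={}
for n in('top','side'):
    f=np.load(n+'.npz'); im[n]=f['im'];d[n]=f['d'];W[n]=world(n,f['d'])
px={'pink':[(263,346),(459,468)],'brown':[(344,349),(470,364)],'cream':[(478,346),(478,226)],'white':[(419,343),(471,275)],'dropper':[(553,292),(427,146)],'green':[(414,316),(439,276)],'yellow':[(434,370),(503,264)]}
for k,v in px.items():
    for n,p in zip(('top','side'),v):
        u,w=int(p[0]/1.4),int(p[1]/1.4); s=22
        P=W[n][w-s:w+s,u-s:u+s].reshape(-1,3); P=P[np.isfinite(P[:,2])]
        c=plane(n,[(p[0]/1.4,p[1]/1.4)],0.01)[0]
        Q=P[(P[:,2]>0.006)&(np.hypot(*(P[:,:2]-c[:2]).T)<0.045)]
        if len(Q):
            zt=np.percentile(Q[:,2],97); T=Q[Q[:,2]>zt-0.006]
            print(k,n,len(Q),'zmax',zt.round(4),'topmean',T.mean(0).round(4),'bbox',T.min(0).round(3),T.max(0).round(3),'tbl',np.median(P[:,2]).round(4))
        else: print(k,n,'none',c)
for n in ('top','side'):
    h=cv2.cvtColor(im[n],cv2.COLOR_BGR2HSV)
    m=(h[...,0]>100)&(h[...,0]<125)&(h[...,1]>150)&(h[...,2]>60)
    X=W[n]; m&=(X[...,2]>0.014)&(X[...,2]<0.026)&(X[...,0]>0.3)&(X[...,0]<0.65)&(abs(X[...,1])<0.35)
    P=X[m]; print('rack',n,len(P),P[:,2].mean(),cv2.minAreaRect(np.float32(P[:,:2]*1000)))
    m=(h[...,2]<60)&(X[...,2]>0.003)&(X[...,2]<0.014); c=plane(n,[(322/1.4,281/1.4)],0.008)[0] if n=='top' else plane(n,[(381/1.4,381/1.4)],0.008)[0]
    m&=np.hypot(X[...,0]-c[0],X[...,1]-c[1])<0.08
    P=X[m]; print('carrier',n,c,len(P),P.mean(0) if len(P) else 0,cv2.minAreaRect(np.float32(P[:,:2]*1000)) if len(P) else 0)
# crops
a=cv2.resize(im['top'][160:290,160:440],None,fx=2.8,fy=2.8,interpolation=cv2.INTER_CUBIC); cv2.imwrite('pics/crop1.png',a)
E
```

```text
pink top 331 zmax 0.0188 topmean [0.4325 0.2717 0.0154] bbox [0.402 0.243 0.013] [0.464 0.304 0.021] tbl 0.0009
pink side 637 zmax 0.0176 topmean [0.4333 0.2725 0.0147] bbox [0.403 0.24  0.012] [0.464 0.304 0.02 ] tbl 0.0016
brown top 337 zmax 0.0187 topmean [0.4273 0.0901 0.0154] bbox [0.398 0.06  0.013] [0.457 0.122 0.02 ] tbl 0.0008
brown side 513 zmax 0.0178 topmean [0.4273 0.0897 0.0148] bbox [0.397 0.057 0.012] [0.459 0.121 0.021] tbl 0.0012
cream top 338 zmax 0.0185 topmean [ 0.436 -0.209  0.015] bbox [ 0.407 -0.241  0.012] [ 0.466 -0.178  0.022] tbl 0.0008
cream side 372 zmax 0.018 topmean [ 0.4364 -0.2075  0.0146] bbox [ 0.405 -0.239  0.012] [ 0.466 -0.177  0.02 ] tbl 0.0008
white top 63 zmax 0.0628 topmean [ 0.4431 -0.0751  0.0596] bbox [ 0.433 -0.083  0.057] [ 0.451 -0.068  0.064] tbl 0.0005
white side 149 zmax 0.0611 topmean [ 0.4421 -0.0744  0.059 ] bbox [ 0.433 -0.085  0.055] [ 0.451 -0.064  0.064] tbl 0.0007
dropper top 118 zmax 0.0841 topmean [ 0.5586 -0.3746  0.0828] bbox [ 0.553 -0.38   0.079] [ 0.562 -0.371  0.087] tbl 0.0001
dropper side 189 zmax 0.0846 topmean [ 
[... 521 characters left out ...]
0.376 -0.121  0.055] [ 0.394 -0.1    0.063] tbl 0.0006
rack top 525 0.01986008554930213 ((615.0465698242188, -120.16197967529297), (48.46453094482422, 173.6035919189453), 5.431610107421875)
carrier top [0.58045949 0.1418606  0.008     ] 348 [0.57950046 0.1436262  0.0082595 ] ((580.9312744140625, 142.8668670654297), (53.48069381713867, 101.88279724121094), 74.05690002441406)
rack side 538 0.01980914343063517 ((614.84814453125, -117.02719116210938), (46.8881950378418, 176.94369506835938), 4.934622287750244)
carrier side [0.57897    0.14280655 0.008     ] 596 [0.57945377 0.14589131 0.00820679] ((581.0681762695312, 143.58859252929688), (56.887794494628906, 103.28927612304688), 74.68688201904297)
```

View pics/crop1.png

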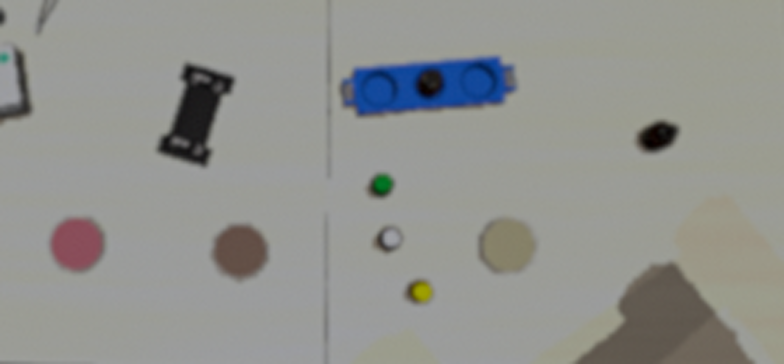

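The crop confirms the choices: pink (78,243), brown (240,250), cream (507,245), white cap (390,238) between green and yellow, dropper (657,135). The heights and sizes agree with the descriptions. First I go above the dropper, turning the fingers to close along the rack's x.

Request:
{"name": "play_rows", "arguments": {"commands": "0 .925 0 0 0 .5;0 .925 0 0 0 .5;0 .925 0 0 0 .5;0 .925 0 0 0 .5;0 .925 0 0 0 .5;0 .925 0 0 0 .5;0 .925 0 0 0 .5;.995 0 0 0 0 .47;.995 0 0 0 0 .47;.995 0 0 0 0 .47;.995 0 0 0 0 .47;.995 0 0 0 0 .47;.995 0 0 0 0 .47;.995 0 0 0 0 .47;.995 0 0 0 0 .47;.995 0 0 0 0 .47;.995 0 0 0 0 .47;0 0 0 0 0 0;0 0 0 0 0 0", "grip": 70}}

```text
time_s: 2.0
tcp_pos: [0.5583, -0.3737, 0.2212]
ee_rot: [[0.088, -0.996, -0.002], [-0.996, -0.088, 0.001], [-0.001, 0.002, -1.0]]
wrist_force: [-0.3, 0.3, -0.2]
gripper_width: 0.804
gripper_force: 0.0
```

```bash
python3 - <<'E'
from h import *
f=np.load('side.npz');g=np.load('top.npz')
for n,q in(('top',g),('side',f)):
    W=world(n,q['d']); z=W[...,2]
    c=np.array([.581,.1435]); m=(np.hypot(W[...,0]-c[0],W[...,1]-c[1])<.07)&(z>.035)
    P=W[m]; ax=np.array([.963,-.269]); ay=np.array([.269,.963])
    l=np.c_[(P[:,:2]-c)@ax,(P[:,:2]-c)@ay,P[:,2]]
    for sx in(-1,1):
        for sy in(-1,1):
            s=l[(l[:,0]*sx>0)&(l[:,1]*sy>0)]; print(n,'post',sx,sy,len(s),s.mean(0).round(4) if len(s) else '',s[:,2].max().round(3) if len(s) else '')
    for c in((.610,-.063),(.620,-.174)):
        m=(np.hypot(W[...,0]-c[0],W[...,1]-c[1])<.026)&(z<.010); P=W[m]; print(n,'well',c,len(P),P.mean(0).round(4),P.min(0).round(4),P.max(0).round(4))
    m=(np.hypot(W[...,0]-.615,W[...,1]+.118)<.03)&(z>.058); P=W[m]; print(n,'bv',len(P),P.mean(0).round(4))
    # rack outline at z 20mm incl ends
    m=(abs(W[...,0]-.615)<.045)&(abs(W[...,1]+.118)<.12)&(z>.012)&(z<.026); P=W[m]; print('rack all',cv2.minAreaRect(np.float32(P[:,:2]*1000)),P.mean(0))
E
```

```text
top post -1 -1 10 [-0.038  -0.0099  0.0476] 0.055
top post -1 1 13 [-0.0379  0.0111  0.0472] 0.058
top post 1 -1 12 [ 0.0374 -0.011   0.049 ] 0.059
top post 1 1 12 [0.0372 0.0111 0.0475] 0.056
top well (0.61, -0.063) 97 [ 0.6116 -0.0633  0.0042] [ 0.5943 -0.0796 -0.0029] [ 0.6284 -0.0476  0.0099]
top well (0.62, -0.174) 91 [ 0.6227 -0.1761  0.0037] [ 0.6058 -0.1914 -0.0016] [ 0.6391 -0.1591  0.0087]
top bv 41 [ 0.6148 -0.1185  0.065 ]
rack all ((615.2081298828125, -118.9714584350586), (53.85953903198242, 193.96266174316406), 5.493681907653809) [ 0.6148703  -0.119121    0.01971185]
side post -1 -1 22 [-0.0384 -0.0103  0.0473] 0.057
side post -1 1 17 [-0.0381  0.0115  0.0486] 0.055
side post 1 -1 25 [ 0.0367 -0.0108  0.0467] 0.058
side post 1 1 17 [0.0367 0.0116 0.049 ] 0.057
side well (0.61, -0.063) 103 [ 0.6105 -0.0696  0.0045] [ 5.935e-01 -8.400e-02 -5.000e-04] [ 0.6266 -0.0545  0.0098]
side well (0.62, -0.174) 84 [ 0.6209 -0.1833  0.0049] [ 0.6046 -0.1971 -0.001 ] [ 0.6375 -0.1683  0.01  ]
side bv 50 [ 0.6142 -0.1183  0.0647]
rack all ((614.102294921875, -119.25518035888672), (53.31901168823242, 193.38540649414062), 5.466219902038574) [ 0.61312959 -0.11258245  0.01966824]
```

Request:
{"name": "play_rows", "arguments": {"commands": "0 0 -.8 0 0 0;0 0 -.8 0 0 0;0 0 -.8 0 0 0;0 0 -.8 0 0 0;0 0 -.8 0 0 0;0 0 -.8 0 0 0;0 0 -.6 0 0 0;0 0 -.4 0 0 0;0 0 -.3 0 0 0;0 0 -.3 0 0 0;0 0 0 0 0 0;0 0 0 0 0 0"}}

```text
time_s: 3.2
tcp_pos: [0.5587, -0.3743, 0.0311]
ee_rot: [[0.088, -0.996, 0.001], [-0.996, -0.088, -0.001], [0.001, -0.001, -1.0]]
wrist_force: [0.3, 0.4, 0.2]
gripper_width: 0.807
gripper_force: 0.0
```

Request:
{"name": "play_rows", "arguments": {"commands": "0 0 0 0 0 0;0 0 0 0 0 0;0 0 0 0 0 0;0 0 0 0 0 0;0 0 0 0 0 0;0 0 0 0 0 0;0 0 0 0 0 0;0 0 0 0 0 0", "grip": 22}}

```text
time_s: 4.0
tcp_pos: [0.5584, -0.3742, 0.0306]
ee_rot: [[0.088, -0.996, 0.0], [-0.996, -0.088, -0.0], [0.0, -0.0, -1.0]]
wrist_force: [0.2, -0.8, -0.1]
gripper_width: 0.351
gripper_force: 30.0
```

Request:
{"name": "play_rows", "arguments": {"commands": "0 0 .5 0 0 0;0 0 .9 0 0 0;0 0 .9 0 0 0;0 0 .9 0 0 0;0 0 .8 0 0 0;.07 .432 0 0 0 0;.142 .864 0 0 0 0;.142 .864 0 0 0 0;.142 .864 0 0 0 0;.142 .864 0 0 0 0;.142 .864 0 0 0 0;.142 .864 0 0 0 0;.142 .864 0 0 0 0;.142 .864 0 0 0 0;.142 .864 0 0 0 0;.142 .864 0 0 0 0;.142 .864 0 0 0 0;.07 .432 0 0 0 0;0 0 0 0 0 0;0 0 0 0 0 0"}}

```text
time_s: 6.0
tcp_pos: [0.6091, -0.0632, 0.1504]
ee_rot: [[0.088, -0.996, -0.001], [-0.996, -0.088, -0.0], [0.0, 0.001, -1.0]]
wrist_force: [0.3, -0.7, -0.5]
gripper_width: 0.349
gripper_force: 30.0
```

```bash
python3 - <<'E'
from h import *
s=r.sense(); print(s['tcp_pos'])
im,d=cap('side'); W=world('side',d); u,v=project('side',[s['tcp_pos'][0],s['tcp_pos'][1],.08])[0]; print(u,v)
u,v=int(u),int(v); c=im[max(0,v-90):v+70,max(0,u-100):u+100]; cv2.imwrite('pics/s2.png',cv2.resize(c,None,fx=3.5,fy=3.5,interpolation=cv2.INTER_CUBIC))
E
```

```text
[ 0.60907138 -0.0632496   0.15041959]
271.53830915094215 183.87713459795094
```

View pics/s2.png

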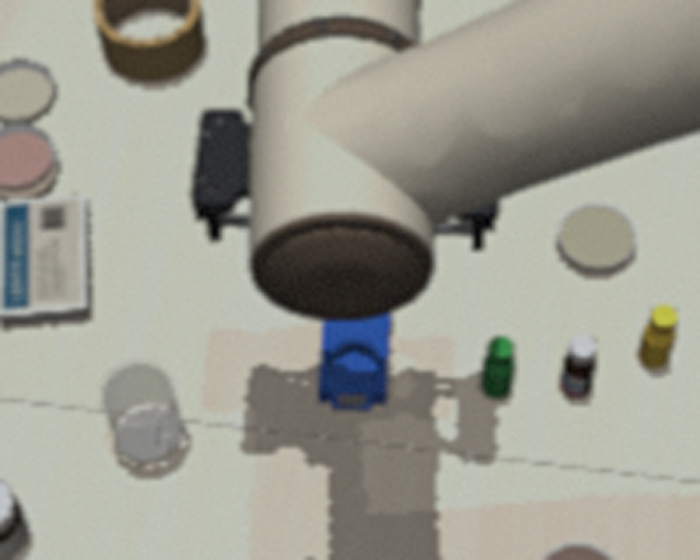

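The picture shows the wrist over the well, at crop (355,370), with the bottle hidden behind it. I lower slowly and watch the force.

Request:
{"name": "play_rows", "arguments": {"commands": ".01 0 -.5 0 0 0;0 0 -.6 0 0 0;0 0 -.6 0 0 0;0 0 -.5 0 0 0;0 0 -.3 0 0 0;0 0 -.2 0 0 0;0 0 -.2 0 0 0;0 0 -.2 0 0 0;0 0 -.2 0 0 0;0 0 -.2 0 0 0;0 0 -.1 0 0 0;0 0 -.1 0 0 0;0 0 0 0 0 0"}}

```text
time_s: 7.35
tcp_pos: [0.6095, -0.0631, 0.0391]
ee_rot: [[0.088, -0.996, -0.001], [-0.996, -0.088, -0.0], [0.0, 0.001, -1.0]]
wrist_force: [1.0, 0.7, -0.8]
gripper_width: 0.345
gripper_force: 30.0
```

Request:
{"name": "play_rows", "arguments": {"commands": "0 0 -.05 0 0 0;0 0 -.05 0 0 0;0 0 -.04 0 0 0;0 0 0 0 0 0"}}

```text
time_s: 7.75
tcp_pos: [0.6096, -0.0631, 0.0352]
ee_rot: [[0.088, -0.996, -0.0], [-0.996, -0.088, 0.0], [-0.0, 0.0, -1.0]]
wrist_force: [-1.5, 0.0, 0.0]
gripper_width: 0.346
gripper_force: 30.0
```

Request:
{"name": "play_rows", "arguments": {"commands": "0 0 0 0 0 0;0 0 0 0 0 0;0 0 0 0 0 0;0 0 0 0 0 0;0 0 0 0 0 0;0 0 .4 0 0 0;0 0 .8 0 0 0;0 0 1 0 0 0;0 0 1 0 0 0;0 0 1 0 0 0;0 0 .5 0 0 0", "grip": 60}}

```text
time_s: 8.85
tcp_pos: [0.6112, -0.0632, 0.1809]
ee_rot: [[0.088, -0.996, 0.006], [-0.996, -0.088, -0.0], [0.001, -0.006, -1.0]]
wrist_force: [-0.6, 0.1, -1.1]
gripper_width: 0.689
gripper_force: 0.0
```

Request:
{"name": "play_rows", "arguments": {"commands": "-.5 -.03 0 0 0 0;-.93 -.065 0 0 0 0;-.93 -.065 0 0 0 0;-.93 -.065 0 0 0 0;-.93 -.065 0 0 0 0;-.93 -.065 0 0 0 0;-.42 -.03 0 0 0 0;0 0 0 0 0 0;0 0 0 0 0 0;0 0 0 0 0 0", "grip": 44}}

```text
time_s: 9.85
tcp_pos: [0.4441, -0.0745, 0.1766]
ee_rot: [[0.088, -0.996, 0.001], [-0.996, -0.088, -0.0], [0.0, -0.001, -1.0]]
wrist_force: [0.0, 0.5, 0.1]
gripper_width: 0.507
gripper_force: 0.0
```

```bash
python3 - <<'E'
from h import *
print(r.sense()['tcp_pos'])
im,d=cap('side'); W=world('side',d); z=W[...,2]
m=(np.hypot(W[...,0]-.6095,W[...,1]+.0633)<.03)&(z>.078)&(z<.1); print('drop',W[m].mean(0) if m.any() else 0,m.sum())
m=(np.hypot(W[...,0]-.6095,W[...,1]+.0633)<.03)&(z>.03)&(z<.1); print('drop',m.sum(),W[m].max(0))
cv2.imwrite('pics/s3.png',cv2.resize(im[110:250,170:400],None,fx=3,fy=3,interpolation=cv2.INTER_CUBIC))
E
```

```text
[ 0.44405448 -0.0744931   0.17661395]
drop [ 0.6081959  -0.06325676  0.08624792] 23
drop 160 [ 0.62241722 -0.04821976  0.0946222 ]
```

View pics/s3.png

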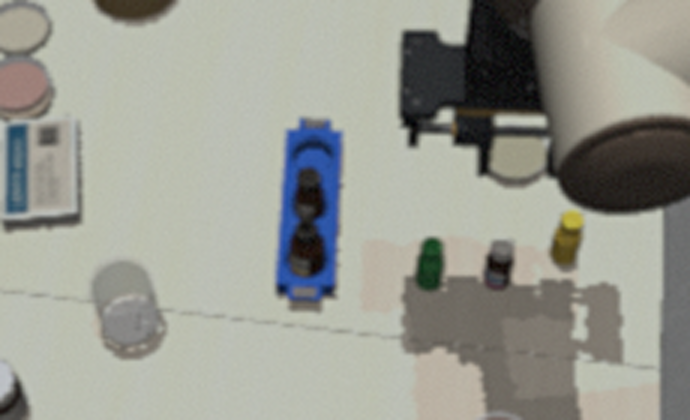

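The picture shows the dropper upright in the near well (307,248), its bulb top at about 88 mm. The white vial (498,262) is untouched. Next I grasp it.

Request:
{"name": "play_rows", "arguments": {"commands": "-.05 0 -.5 0 0 0;0 -.01 -.8 0 0 0;0 0 -.8 0 0 0;0 0 -.8 0 0 0;0 0 -.7 0 0 0;0 0 -.6 0 0 0;0 0 -.4 0 0 0;0 0 -.3 0 0 0;0 0 -.2 0 0 0;0 0 0 0 0 0;0 0 0 0 0 0"}}

```text
time_s: 11.0
tcp_pos: [0.4416, -0.0749, 0.0236]
ee_rot: [[0.088, -0.996, 0.001], [-0.996, -0.088, 0.0], [0.0, -0.001, -1.0]]
wrist_force: [-0.6, 0.4, -0.5]
gripper_width: 0.505
gripper_force: 0.0
```

Request:
{"name": "play_rows", "arguments": {"commands": "0 0 0 0 0 0;0 0 0 0 0 0;0 0 0 0 0 0;0 0 0 0 0 0;0 0 0 0 0 0;0 0 0 0 0 0", "grip": 16}}

```text
time_s: 11.6
tcp_pos: [0.4414, -0.0749, 0.0237]
ee_rot: [[0.088, -0.996, 0.001], [-0.996, -0.088, 0.0], [0.0, -0.001, -1.0]]
wrist_force: [-0.7, -0.3, 3.2]
gripper_width: 0.279
gripper_force: 30.0
```

Request:
{"name": "play_rows", "arguments": {"commands": "0 0 .5 0 0 0;0 0 .9 0 0 0;0 0 .9 0 0 0;0 0 .9 0 0 0;0 0 1 0 0 0;.37 -.208 0 0 0 0;.745 -.416 0 0 0 0;.745 -.416 0 0 0 0;.745 -.416 0 0 0 0;.745 -.416 0 0 0 0;.745 -.416 0 0 0 0;.745 -.416 0 0 0 0;.745 -.416 0 0 0 0;.37 -.208 0 0 0 0;0 0 0 0 0 0;0 0 0 0 0 0;0 0 0 0 0 0"}}

```text
time_s: 13.3
tcp_pos: [0.6188, -0.1745, 0.1488]
ee_rot: [[0.088, -0.996, -0.001], [-0.996, -0.088, 0.0], [-0.0, 0.001, -1.0]]
wrist_force: [-0.5, -0.2, 0.3]
gripper_width: 0.278
gripper_force: 30.0
```

Down by 0.1205 (4.02 units), with x + 1.3 mm.

Request:
{"name": "play_rows", "arguments": {"commands": ".04 -.01 -.5 0 0 0;0 0 -.7 0 0 0;0 0 -.7 0 0 0;0 0 -.6 0 0 0;0 0 -.4 0 0 0;0 0 -.2 0 0 0;0 0 -.2 0 0 0;0 0 -.2 0 0 0;0 0 -.2 0 0 0;0 0 -.1 0 0 0;0 0 -.1 0 0 0;0 0 -.1 0 0 0;0 0 -.05 0 0 0;0 0 0 0 0 0"}}

```text
time_s: 14.7
tcp_pos: [0.6211, -0.1751, 0.0279]
ee_rot: [[0.088, -0.996, 0.0], [-0.996, -0.088, -0.0], [0.0, -0.0, -1.0]]
wrist_force: [-1.7, -0.9, 0.2]
gripper_width: 0.277
gripper_force: 30.0
```

Request:
{"name": "play_rows", "arguments": {"commands": "0 0 0 0 0 0;0 0 0 0 0 0;0 0 0 0 0 0;0 0 0 0 0 0;0 0 0 0 0 0;0 0 .4 0 0 0;0 0 .8 0 0 0;0 0 1 0 0 0;0 0 1 0 0 0;0 0 1 0 0 0;0 0 .8 0 0 0;0 0 0 0 0 0", "grip": 60}}

```text
time_s: 15.9
tcp_pos: [0.6235, -0.1756, 0.1837]
ee_rot: [[0.089, -0.996, 0.01], [-0.996, -0.089, -0.002], [0.003, -0.01, -1.0]]
wrist_force: [0.9, 0.5, -0.0]
gripper_width: 0.687
gripper_force: 0.0
```

Request:
{"name": "play_rows", "arguments": {"commands": "-.34 .8 0 0 0 .44;-.34 .8 0 0 0 .44;-.34 .8 0 0 0 .44;-.34 .8 0 0 0 .44;-.34 .8 0 0 0 .44;-.34 .8 0 0 0 .44;-.34 .8 0 0 0 .44;-.34 .8 0 0 0 .44;-.34 .8 0 0 0 .44;-.34 .8 0 0 0 .44;-.34 .8 0 0 0 .44;-.34 .8 0 0 0 .44;-.34 .8 0 0 0 .44;-.34 .8 0 0 0 .44;-.34 .8 0 0 0 .44;-.34 .8 0 0 0 .44;-.34 .8 0 0 0 .44;-.34 .8 0 0 0 .44;0 0 0 0 0 0;0 0 0 0 0 0", "grip": 87}}

```text
time_s: 17.9
tcp_pos: [0.437, 0.2569, 0.1777]
ee_rot: [[0.957, -0.29, -0.001], [-0.29, -0.957, -0.0], [-0.0, 0.001, -1.0]]
wrist_force: [-0.8, -0.4, -0.8]
gripper_width: 1.0
gripper_force: 0.0
```

```bash
python3 - <<'E'
from h import *
s=r.sense();print(s['tcp_pos'],s['joints'])
for n in('side','top'):
    im,d=cap(n); W=world(n,d); z=W[...,2]
    for k,c,a,b in(('drop',(.6095,-.0633),.078,.1),('white',(.6201,-.1748),.055,.075),('black',(.6148,-.119),.058,.075)):
        m=(np.hypot(W[...,0]-c[0],W[...,1]-c[1])<.03)&(z>a)&(z<b); print(n,k,m.sum(),W[m].mean(0).round(4) if m.any() else 0)
E
```

```text
[0.43695383 0.25689678 0.17769122] [ 4.88257407e+01  1.28720795e+01 -1.97089730e+01 -6.32027001e-03
 -5.74600017e+01  2.43062699e+01]
side drop 22 [ 0.6082 -0.0631  0.0866]
side white 44 [ 0.6193 -0.1744  0.0625]
side black 50 [ 0.6142 -0.1177  0.0655]
top drop 12 [ 0.6086 -0.0648  0.0875]
top white 36 [ 0.6206 -0.1756  0.0622]
top black 40 [ 0.6149 -0.1185  0.0655]
```

Both bottles are seated (white cap top at 62.4 mm, as expected). Next the pink dish.

Request:
{"name": "play_rows", "arguments": {"commands": "-.13 .51 -.4 0 0 0;0 0 -.8 0 0 0;0 0 -.8 0 0 0;0 0 -.8 0 0 0;0 0 -.8 0 0 0;0 0 -.8 0 0 0;0 0 -.6 0 0 0;0 0 -.4 0 0 0;0 0 -.2 0 0 0;0 0 -.1 0 0 0;0 0 0 0 0 0;0 0 0 0 0 0"}}

```text
time_s: 19.2
tcp_pos: [0.4339, 0.2727, 0.0075]
ee_rot: [[0.957, -0.291, 0.001], [-0.291, -0.957, 0.001], [0.001, -0.001, -1.0]]
wrist_force: [-0.2, -0.3, 0.2]
gripper_width: 0.998
gripper_force: 0.0
```

Request:
{"name": "play_rows", "arguments": {"commands": "0 0 0 0 0 0;0 0 0 0 0 0;0 0 0 0 0 0;0 0 0 0 0 0;0 0 0 0 0 0;0 0 0 0 0 0", "grip": 50}}

```text
time_s: 19.8
tcp_pos: [0.4335, 0.2723, 0.007]
ee_rot: [[0.957, -0.29, 0.0], [-0.29, -0.957, 0.0], [0.0, -0.0, -1.0]]
wrist_force: [-0.1, 0.1, 1.5]
gripper_width: 0.67
gripper_force: 30.0
```

Request:
{"name": "play_rows", "arguments": {"commands": "0 0 .4 0 0 0;0 0 .8 0 0 0;0 0 .8 0 0 0;0 0 .9 0 0 0;0 0 1 0 0 0;.31 -.268 0 0 0 0;.615 -.536 0 0 0 0;.615 -.536 0 0 0 0;.615 -.536 0 0 0 0;.615 -.536 0 0 0 0;.615 -.536 0 0 0 0;.615 -.536 0 0 0 0;.615 -.536 0 0 0 0;.3 -.268 0 0 0 .1;0 0 0 0 0 0;0 0 0 0 0 0;0 0 0 0 0 0"}}

```text
time_s: 21.5
tcp_pos: [0.5803, 0.1439, 0.1238]
ee_rot: [[0.961, -0.276, -0.0], [-0.276, -0.961, -0.0], [-0.0, 0.0, -1.0]]
wrist_force: [-0.3, 0.5, -0.5]
gripper_width: 0.67
gripper_force: 30.0
```

```bash
python3 - <<'E'
from h import *
s=r.sense();print(s['tcp_pos'],s['gripper_width'])
im,d=cap('side'); u,v=project('side',s['tcp_pos'])[0].astype(int); print(u,v)
cv2.imwrite('pics/s4.png',cv2.resize(im[v-80:v+80,u-100:u+100],None,fx=3.5,fy=3.5,interpolation=cv2.INTER_CUBIC))
E
```

```text
[0.58028975 0.1438761  0.12384295] 0.6700020179144015
270 252
```

View pics/s4.png

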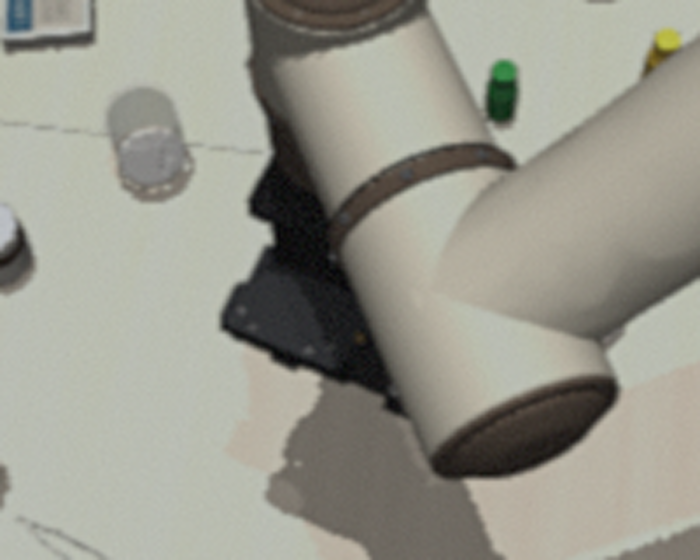

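The wrist hides the dish in this picture (the beaker at (150,140) is clear), but the opening shows it is held. Lowering between the posts.

Request:
{"name": "play_rows", "arguments": {"commands": ".02 -.01 -.4 0 0 0;0 0 -.7 0 0 0;0 0 -.5 0 0 0;0 0 -.3 0 0 0;0 0 -.3 0 0 0;0 0 -.3 0 0 0;0 0 -.3 0 0 0;0 0 -.3 0 0 0;0 0 -.3 0 0 0;0 0 -.1 0 0 0;0 0 -.1 0 0 0;0 0 0 0 0 0;0 0 0 0 0 0"}}

```text
time_s: 22.85
tcp_pos: [0.5818, 0.1434, 0.0161]
ee_rot: [[0.961, -0.276, 0.001], [-0.276, -0.961, 0.0], [0.001, -0.0, -1.0]]
wrist_force: [-0.6, -0.4, -0.7]
gripper_width: 0.67
gripper_force: 30.0
```

Request:
{"name": "play_rows", "arguments": {"commands": "0 0 -.03 0 0 0;0 0 0 0 0 0;0 0 0 0 0 0"}}

```text
time_s: 23.15
tcp_pos: [0.5816, 0.1433, 0.0151]
ee_rot: [[0.961, -0.276, 0.0], [-0.276, -0.961, 0.0], [0.0, -0.0, -1.0]]
wrist_force: [0.1, 0.4, -0.3]
gripper_width: 0.669
gripper_force: 30.0
```

Request:
{"name": "play_rows", "arguments": {"commands": "0 0 0 0 0 0;0 0 0 0 0 0;0 0 0 0 0 0;0 0 0 0 0 0;0 0 0 0 0 0;0 0 .3 0 0 0;0 0 .6 0 0 0;0 0 .9 0 0 0;0 0 .9 0 0 0;0 0 .9 0 0 0;0 0 .9 0 0 0;0 0 0 0 0 0", "grip": 87}}

```text
time_s: 24.35
tcp_pos: [0.5842, 0.1443, 0.1555]
ee_rot: [[0.961, -0.275, 0.01], [-0.275, -0.961, 0.004], [0.008, -0.006, -1.0]]
wrist_force: [0.3, 0.3, -0.7]
gripper_width: 1.0
gripper_force: 0.0
```

Request:
{"name": "play_rows", "arguments": {"commands": "-.37 -.13 0 0 0 0;-.735 -.255 0 0 0 0;-.735 -.255 0 0 0 0;-.735 -.255 0 0 0 0;-.735 -.255 0 0 0 0;-.735 -.255 0 0 0 0;-.735 -.255 0 0 0 0;-.36 -.12 0 0 0 0;0 0 0 0 0 0;0 0 0 0 0 0;0 0 0 0 0 0"}}

```text
time_s: 25.45
tcp_pos: [0.4282, 0.0903, 0.1499]
ee_rot: [[0.961, -0.276, 0.0], [-0.276, -0.961, 0.0], [0.0, -0.0, -1.0]]
wrist_force: [0.0, 0.3, -0.7]
gripper_width: 1.004
gripper_force: 0.0
```

```bash
cat > stk.py <<'E'
from h import *
s=r.sense();print(s['tcp_pos'])
for n in('side','top'):
    im,d=cap(n); W=world(n,d); l=W[...,:2]-[.581,.1436]; x=l@[.963,-.269]; y=l@[.269,.963]; z=W[...,2]
    m=(np.hypot(x,y)<.036)&(abs(x)<.033)&(z>.012)&(z<.05)
    if m.sum()>20:
        zt=np.median(z[m]); k=m&(abs(z-zt)<.006); print(n,m.sum(),'z',zt.round(4),'centre',x[k].mean().round(4),y[k].mean().round(4),'ext',x[k].min().round(3),x[k].max().round(3),y[k].min().round(3),y[k].max().round(3),'bgr',np.median(im[k],0))
        A=np.c_[x[k],y[k],np.ones(k.sum())]; print('slope',np.linalg.lstsq(A,z[k],rcond=None)[0][:2].round(3))
E
python3 stk.py
```

```text
[0.42820169 0.09030684 0.14988105]
side 537 z 0.0223 centre -0.0006 0.0003 ext -0.032 0.032 -0.033 0.031 bgr [111. 101. 152.]
slope [-0.005 -0.008]
top 329 z 0.0225 centre 0.0001 0.0008 ext -0.031 0.032 -0.03 0.033 bgr [ 89.  77. 136.]
slope [-0.004  0.006]
```

Pink sits level, within 1 mm of the axis. Now brown.

Request:
{"name": "play_rows", "arguments": {"commands": "-.03 -.01 -.4 0 0 0;0 0 -.8 0 0 0;0 0 -.8 0 0 0;0 0 -.8 0 0 0;0 0 -.8 0 0 0;0 0 -.6 0 0 0;0 0 -.3 0 0 0;0 0 -.2 0 0 0;0 0 -.06 0 0 0;0 0 0 0 0 0;0 0 0 0 0 0;0 0 0 0 0 0"}}

```text
time_s: 26.75
tcp_pos: [0.4269, 0.0898, 0.0078]
ee_rot: [[0.961, -0.276, 0.001], [-0.276, -0.961, 0.001], [0.001, -0.001, -1.0]]
wrist_force: [-0.5, 0.0, 0.4]
gripper_width: 1.001
gripper_force: 0.0
```

Request:
{"name": "play_rows", "arguments": {"commands": "0 0 0 0 0 0;0 0 0 0 0 0;0 0 0 0 0 0;0 0 0 0 0 0;0 0 0 0 0 0;0 0 0 0 0 0", "grip": 50}}

```text
time_s: 27.35
tcp_pos: [0.4264, 0.0896, 0.0072]
ee_rot: [[0.961, -0.276, -0.0], [-0.276, -0.961, -0.0], [-0.0, 0.0, -1.0]]
wrist_force: [-0.1, -0.1, -0.1]
gripper_width: 0.662
gripper_force: 29.9
```

Request:
{"name": "play_rows", "arguments": {"commands": "0 0 .4 0 0 0;0 0 .8 0 0 0;0 0 .8 0 0 0;0 0 .9 0 0 0;0 0 1 0 0 0;.32 .112 0 0 0 0;.64 .224 0 0 0 0;.64 .224 0 0 0 0;.64 .224 0 0 0 0;.64 .224 0 0 0 0;.64 .224 0 0 0 0;.64 .224 0 0 0 0;.64 .224 0 0 0 0;.32 .112 0 0 0 0;0 0 0 0 0 0;0 0 0 0 0 0;0 0 0 0 0 0"}}

```text
time_s: 29.05
tcp_pos: [0.5791, 0.1429, 0.124]
ee_rot: [[0.961, -0.276, -0.001], [-0.276, -0.961, -0.0], [-0.001, 0.001, -1.0]]
wrist_force: [-0.8, -0.3, -1.0]
gripper_width: 0.663
gripper_force: 29.9
```

Down to 0.0285, i.e. 3.18 units.

Request:
{"name": "play_rows", "arguments": {"commands": ".02 .02 -.4 0 0 0;0 0 -.7 0 0 0;0 0 -.4 0 0 0;0 0 -.3 0 0 0;0 0 -.3 0 0 0;0 0 -.3 0 0 0;0 0 -.3 0 0 0;0 0 -.2 0 0 0;0 0 -.1 0 0 0;0 0 -.1 0 0 0;0 0 -.08 0 0 0;0 0 0 0 0 0;0 0 0 0 0 0"}}

```text
time_s: 30.35
tcp_pos: [0.5808, 0.144, 0.029]
ee_rot: [[0.961, -0.276, 0.0], [-0.276, -0.961, 0.0], [0.0, -0.0, -1.0]]
wrist_force: [0.5, 0.2, 0.6]
gripper_width: 0.663
gripper_force: 29.9
```

Request:
{"name": "play_rows", "arguments": {"commands": "0 0 -.04 0 0 0;0 0 -.02 0 0 0;0 0 0 0 0 0;0 0 0 0 0 0"}}

```text
time_s: 30.75
tcp_pos: [0.5808, 0.144, 0.0273]
ee_rot: [[0.961, -0.276, 0.0], [-0.276, -0.961, 0.0], [0.0, -0.0, -1.0]]
wrist_force: [-0.8, 0.3, 2.5]
gripper_width: 0.662
gripper_force: 30.0
```

Request:
{"name": "play_rows", "arguments": {"commands": "0 0 0 0 0 0;0 0 0 0 0 0;0 0 0 0 0 0;0 0 0 0 0 0;0 0 0 0 0 0;0 0 .3 0 0 0;0 0 .6 0 0 0;0 0 .9 0 0 0;0 0 .9 0 0 0;0 0 .9 0 0 0;0 0 .6 0 0 0;0 0 0 0 0 0", "grip": 87}}

```text
time_s: 31.95
tcp_pos: [0.5825, 0.1447, 0.157]
ee_rot: [[0.961, -0.276, 0.007], [-0.276, -0.961, 0.003], [0.006, -0.005, -1.0]]
wrist_force: [0.7, -0.1, -0.2]
gripper_width: 0.999
gripper_force: 0.0
```

Request:
{"name": "play_rows", "arguments": {"commands": "-.185 -.45 0 0 0 0;-.371 -.903 0 0 0 0;-.371 -.903 0 0 0 0;-.371 -.903 0 0 0 0;-.371 -.903 0 0 0 0;-.371 -.903 0 0 0 0;-.371 -.903 0 0 0 0;-.371 -.903 0 0 0 0;-.371 -.903 0 0 0 0;-.371 -.903 0 0 0 0;-.371 -.903 0 0 0 0;-.371 -.903 0 0 0 0;-.371 -.903 0 0 0 0;-.185 -.45 0 0 0 0;0 0 0 0 0 0;0 0 0 0 0 0;0 0 0 0 0 0"}}

```text
time_s: 33.65
tcp_pos: [0.4356, -0.2077, 0.1525]
ee_rot: [[0.961, -0.276, -0.001], [-0.276, -0.961, 0.0], [-0.001, 0.0, -1.0]]
wrist_force: [0.3, -0.5, -0.1]
gripper_width: 0.997
gripper_force: 0.0
```

```bash
python3 stk.py
```

```text
[ 0.43561039 -0.20774713  0.15247544]
side 597 z 0.0344 centre 0.0003 0.0006 ext -0.031 0.032 -0.032 0.032 bgr [ 91.  97. 112.]
slope [-0.004 -0.003]
top 353 z 0.0342 centre 0.0009 0.0008 ext -0.03 0.032 -0.031 0.033 bgr [70. 79. 98.]
slope [ 0.005 -0.008]
```

Brown is level on pink. Now cream, down by 0.1455 (4.85 units).

Request:
{"name": "play_rows", "arguments": {"commands": ".02 -.02 -.4 0 0 0;0 0 -.8 0 0 0;0 0 -.8 0 0 0;0 0 -.8 0 0 0;0 0 -.8 0 0 0;0 0 -.6 0 0 0;0 0 -.3 0 0 0;0 0 -.2 0 0 0;0 0 -.13 0 0 0;0 0 0 0 0 0;0 0 0 0 0 0;0 0 0 0 0 0"}}

```text
time_s: 34.95
tcp_pos: [0.4371, -0.2088, 0.0087]
ee_rot: [[0.961, -0.276, 0.002], [-0.276, -0.961, -0.0], [0.002, -0.0, -1.0]]
wrist_force: [-0.6, -0.3, 0.2]
gripper_width: 1.002
gripper_force: 0.0
```

Request:
{"name": "play_rows", "arguments": {"commands": "0 0 0 0 0 0;0 0 0 0 0 0;0 0 0 0 0 0;0 0 0 0 0 0;0 0 0 0 0 0;0 0 0 0 0 0", "grip": 50}}

```text
time_s: 35.55
tcp_pos: [0.4366, -0.2088, 0.0081]
ee_rot: [[0.961, -0.276, -0.0], [-0.276, -0.961, -0.0], [-0.0, 0.0, -1.0]]
wrist_force: [-0.1, -0.2, 0.1]
gripper_width: 0.661
gripper_force: 30.0
```

Request:
{"name": "play_rows", "arguments": {"commands": "0 0 .4 0 0 0;0 0 .8 0 0 0;0 0 .9 0 0 0;0 0 .9 0 0 0;0 0 1 0 0 0;.185 .45 0 0 0 0;.37 .903 0 0 0 0;.37 .903 0 0 0 0;.37 .903 0 0 0 0;.37 .903 0 0 0 0;.37 .903 0 0 0 0;.37 .903 0 0 0 0;.37 .903 0 0 0 0;.37 .903 0 0 0 0;.37 .903 0 0 0 0;.37 .903 0 0 0 0;.37 .903 0 0 0 0;.37 .903 0 0 0 0;.185 .45 0 0 0 0;0 0 0 0 0 0"}}

```text
time_s: 37.55
tcp_pos: [0.5812, 0.1447, 0.1275]
ee_rot: [[0.962, -0.274, -0.0], [-0.274, -0.962, -0.0], [-0.0, 0.0, -1.0]]
wrist_force: [-0.4, -0.2, 0.7]
gripper_width: 0.662
gripper_force: 30.0
```

Request:
{"name": "play_rows", "arguments": {"commands": "0 0 0 0 0 0;0 0 0 0 0 0"}}

```text
time_s: 37.75
tcp_pos: [0.5802, 0.1422, 0.1279]
ee_rot: [[0.961, -0.277, -0.001], [-0.277, -0.961, -0.0], [-0.001, 0.001, -1.0]]
wrist_force: [-0.1, 0.4, 0.4]
gripper_width: 0.661
gripper_force: 30.0
```

Down to 0.0415, i.e. 2.88 units.

Request:
{"name": "play_rows", "arguments": {"commands": ".01 .04 -.4 0 0 0;0 0 -.6 0 0 0;0 0 -.4 0 0 0;0 0 -.3 0 0 0;0 0 -.3 0 0 0;0 0 -.3 0 0 0;0 0 -.2 0 0 0;0 0 -.2 0 0 0;0 0 -.1 0 0 0;0 0 -.08 0 0 0;0 0 0 0 0 0;0 0 0 0 0 0"}}

```text
time_s: 38.95
tcp_pos: [0.5814, 0.1446, 0.0419]
ee_rot: [[0.961, -0.276, 0.001], [-0.276, -0.961, 0.0], [0.0, -0.0, -1.0]]
wrist_force: [-0.2, -0.8, -0.1]
gripper_width: 0.666
gripper_force: 30.0
```

Request:
{"name": "play_rows", "arguments": {"commands": "0 0 -.04 0 0 0;0 0 -.02 0 0 0;0 0 0 0 0 0;0 0 0 0 0 0"}}

```text
time_s: 39.35
tcp_pos: [0.5814, 0.1447, 0.0404]
ee_rot: [[0.961, -0.276, 0.001], [-0.276, -0.961, 0.0], [0.001, -0.0, -1.0]]
wrist_force: [0.3, -0.4, 2.4]
gripper_width: 0.661
gripper_force: 30.0
```

Request:
{"name": "play_rows", "arguments": {"commands": "0 0 0 0 0 0;0 0 0 0 0 0;0 0 0 0 0 0;0 0 0 0 0 0;0 0 0 0 0 0;0 0 .3 0 0 0;0 0 .6 0 0 0;0 0 .9 0 0 0;0 0 .9 0 0 0;0 0 .9 0 0 0;0 0 .6 0 0 0;0 0 0 0 0 0", "grip": 87}}

```text
time_s: 40.55
tcp_pos: [0.583, 0.1453, 0.1699]
ee_rot: [[0.961, -0.276, 0.007], [-0.276, -0.961, 0.003], [0.006, -0.005, -1.0]]
wrist_force: [-0.1, -0.1, 0.4]
gripper_width: 1.001
gripper_force: 0.0
```

Request:
{"name": "play_rows", "arguments": {"commands": "-.3 .1 0 0 0 0;-.9 .1 0 0 0 0;-.9 .1 0 0 0 0;-.9 .1 0 0 0 0;-.9 .1 0 0 0 0;-.9 .1 0 0 0 0;-.5 .1 0 0 0 0;0 0 0 0 0 0;0 0 0 0 0 0;0 0 0 0 0 0"}}

```text
time_s: 41.55
tcp_pos: [0.4229, 0.1658, 0.1657]
ee_rot: [[0.961, -0.276, 0.0], [-0.276, -0.961, -0.0], [0.0, 0.0, -1.0]]
wrist_force: [-0.0, -0.1, 0.2]
gripper_width: 1.0
gripper_force: 0.0
```

```bash
python3 stk.py; python3 - <<'E'
from h import *
f=np.load('side.npz'); im=f['im']; cv2.imwrite('pics/s9.png',cv2.resize(im[90:320,130:400],None,fx=2.6,fy=2.6,interpolation=cv2.INTER_CUBIC))
for n in('side','top'):
    W=world(n,np.load(n+'.npz')['d']); z=W[...,2]
    for k,c,a,b in(('drop',(.6095,-.0633),.078,.1),('white',(.6201,-.1748),.055,.075),('black',(.6148,-.119),.058,.075)):
        m=(np.hypot(W[...,0]-c[0],W[...,1]-c[1])<.03)&(z>a)&(z<b); print(n,k,m.sum(),W[m].mean(0).round(4) if m.any() else 0)
E
```

```text
[0.42285926 0.16575224 0.16566778]
side 615 z 0.0462 centre -0.0009 0.0018 ext -0.032 0.031 -0.032 0.032 bgr [131. 151. 153.]
slope [ 0.005 -0.003]
top 343 z 0.0462 centre -0.0 0.0021 ext -0.031 0.032 -0.03 0.034 bgr [105.  129.  133.5]
slope [ 0.003 -0.005]
side drop 21 [ 0.6082 -0.0632  0.0868]
side white 49 [ 0.6192 -0.1739  0.0619]
side black 51 [ 0.6142 -0.1181  0.0648]
top drop 13 [ 0.6084 -0.0644  0.0874]
top white 35 [ 0.6204 -0.1752  0.0632]
top black 40 [ 0.615  -0.1184  0.0649]
```

View pics/s9.png

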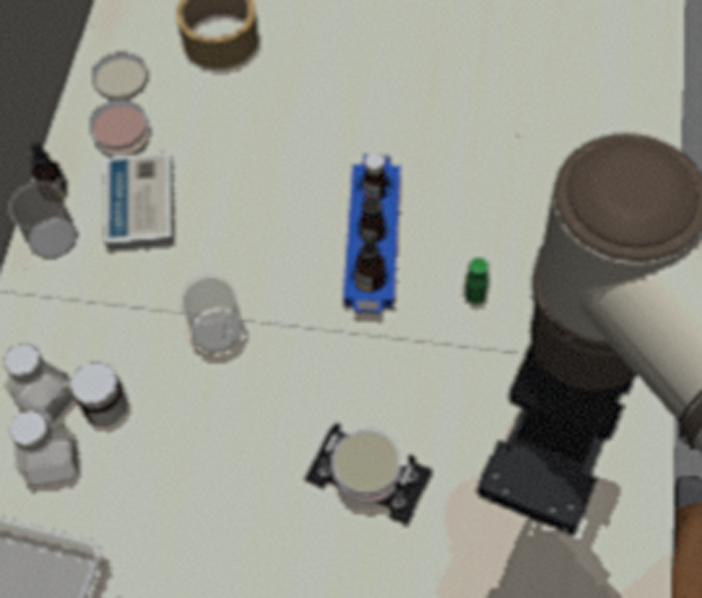

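The picture shows the stack level in the carrier at (367,465) with cream on top. The rack holds white (374,165), black (371,215) and dropper (370,270), all upright and seated, and the robot is clear. Handing in.

```bash
python3 -c "
from station import r
print(r.finish_job())"
```

```text
the job is handed in; nothing more can be done
None
```

I handed the job in at about 42 s with no verdict returned; the last camera check showed pink, brown and cream stacked level in the carrier, dropper and white-capped vial seated in their end wells, and the black-capped vial still in its well.

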